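# Pin the lid of the food box

## Task

Lock the lid of the food box: take the bent pin by its yellow grip and swing its curved steel bar, tip first, through the staple that stands on the green lid until the middle of the bend sits in the staple. Leave the pin lying flat on the lid, and leave the straight pin with the blue grip where it lies.

Things in the scene. Friction and masses are not known exactly. Their poses are not given: they have to be found in the camera images.
- bent_pin: Loose bent pin, 120 g, flat on a grey-blue board 12 mm thick. Upright yellow grip 36 (x) by 24 (y) by 65 mm (z); origin: centre of its underside. An 8 mm round dark steel bar, 0 to 8 mm above the underside, leaves the grip along +x and bends left in a level arc: centre-line radius 60 about x=0, y=60, from x=0, y=0 through the mid bend to the tip.
- pin_tip (a point): Free end of the bent pin's bar, on its centre line: 75 degrees of arc past the mid bend, at x=15.5, y=118, z=4 mm from the pin's origin.
- pin_bend (a point): Middle of the bend on the bar's centre line, at x=60, y=60, z=4 mm from the pin's origin; the bar runs along the pin's y here.
- box: Fixed steel food box, 75 mm tall to the top of its flat green lid; lid 166 (x) by 268 mm (y), origin under its middle at table level, z up, x roughly away from the robot. The staple stands 30 mm to the +x side of the middle; the free lid on its -x side is where the pin's grip has room to stand, the bar then going through in +y.
- staple (a point): Centre of the opening of the steel staple on the lid, 20 mm above the lid; axes as the box. The staple is an upside-down U of 6 mm bar standing in the x-z plane; opening 38 mm wide (x), 40 mm high from the lid, upper corners rounded, top 46 mm above the lid. y is the direction through it.
- straight_pin: Loose bystander on the same board, not to be moved: the same grip in blue, origin at the centre of its underside, with a straight 8 mm bar reaching 120 mm along its +x.
There are look-alikes about, which are no part of the job. What is meant by the bent_pin is not purple, and is the smaller of those in its own colour.

How it is judged:
By the outcome, as a careful person would: the job done as asked, in the order asked, and still so for the second after the job is handed in, with the robot touching nothing.
It also fails if it takes over 45 s, if anything falls off the work surface, if the arm or the gripper's body presses on something with over 40 N, if the wrist force passes 120 N, or if a joint passes its speed limit or range.

## Robot

A 6-joint arm with a two-finger parallel gripper is mounted at the origin on the work surface. World frame = base frame: x ahead of the robot, y to its left, z up, the work surface at z = 0. Lengths are in mm, angles in degrees, forces in N, time in s.
With the tool pointing down it reaches from about 350 to 850 mm from the base axis. Payload 8.1 kg.
Tool frame: the origin (TCP) lies between the finger pads; the fingertips stand 22 mm ahead of it and the grasp point (between the pads) lies 3 mm ahead of it; z points along the fingers, y is the line along which they close (so a half turn about z gives the same grasp; the last joint's range is limited). The gripper opens to 85 mm and grips with 20 to 120 N. Pads are 22 mm wide; open, the fingers measure 114 mm over their backs; the gripper's body (76 mm by 85 mm) begins 54 mm behind the grasp point. The pads swing forward as they close: fully open they stand 13 mm farther back than shut.
Start: joints at [63.117, 7.471, 85.268, -0, 87.261, -4.893], TCP at [224.647, 556.362, 253.292] pointing down, gripper open.
Joint ranges: [-169.43, 169.43], [-51.17, 129.36], [1.28, 143.12], [-76.62, 256.62], [0, 156.53], [-152.29, 152.29]. Speed limits (degrees/s): [136.94, 136.94, 159.86, 180, 180, 180].

## Interface

Orientations are given as [roll, pitch, yaw] about the fixed x, y, z axes, in that order (R = Rz(yaw) Ry(pitch) Rx(roll)).
In Python, from bench import r, vision gives the robot as it stands.
- The arm moves only by the tool step_arm, never from a script. Its argument "targets" is a list that holds one entry, the list of rows, each a list of 6 numbers: the shift along the world's x, y, z in mm, then the turn, a rotation vector about the world's x, y, z in rad. In form: [[[x, y, z, rx, ry, rz], ...]]. A call has 1 to 12 rows; each row is the pose to reach, as a shift and turn from the pose commanded when the call began; what a row does not reach only later rows make up. A row lasts 1/12 s, in which the tool goes at most 41.7 mm and 7.16 degrees, less where a joint would pass 70% of its speed; a pose out of reach is approached as far as the arm can. A call with a gripper value outside its range is refused whole. "fingers" is the gripper's target within -1 to 1 (shut at 1, half-way at 0, fully open at -1), set as the call begins (left out, the last holds). The fingers move at their own pace and stop on an object; "newtons" is the grip in N (left out, the last holds). Time passes only in rows, so rows that repeat a pose let the fingers close. It gives the time, the measured TCP pose, the force, the opening and the grip force at its end, in the units of the state.
- r.sense(): the state, without advancing time (a new reading comes with each control period).
- vision.snapshot(name): name is "scene" or "top" or "wrist"; returns a dict with "img" (480x640x3 uint8, blue, green, red), "mtx" (3x3 intrinsics, pixels), "eye" and "attitude" of the camera in the world. Camera axes: x right, y up, looking along -z (the intrinsics and any distortion apply to the point x, -y, -z); pixel columns grow to the right and rows downward; lengths in mm; the calibration is good to about 2 mm. The wrist camera is an equidistant fisheye: a pixel r from the principal point sees the ray r / f radians off the axis. A picture is of the moment at which its call begins. There is no depth.
- r.hand_in(): hands the job in; it is judged then, once.
The state is a dict: "time": time; "joint_pos": joint angles; "qd": joint speeds; "joint_efforts": joint torques, N m; "tool_pos": TCP position; "tcp_rot": TCP orientation; "ft_force": force on the tool from outside, world axes, zero at the start; "wrist_torque": the same for the moment, N m; "finger_gap": finger opening in mm; "grip_force": force on a finger pad.
Only numpy, scipy, OpenCV 4.12 (cv2) and the standard library are available. Lean on these libraries where they do the work, as an engineer would, in place of code of your own. Each camera call takes 0.05 s, during which the arm holds its last target. There are 200 camera calls.

## Working session

There is one attempt and no reset: what is moved stays moved. The work goes in short steps, Python scripts to look and compute and a tool call to move; the robot and the scene stay as the last step left them, time stands still between calls to the robot, and variables do not carry over. Pictures are saved under pics/ and viewed, at most 11 in all, crops included, and the job is handed in when it is done.

Besides the shell and the picture viewer there is one more tool, called after "Request:" as name([rows], argument=value, ...), one row to a line, values as JSON. step_arm: Moves the arm, as the interface text tells. Its arguments: {"type":"object","properties":{"targets":{"type":"array"},"fingers":{"type":"number"},"newtons":{"type":"number"}},"required":["targets"]}

```bash
mkdir -p pics; python3 - <<'E'
from bench import r, vision
import cv2,pickle
for n in("scene","top"):
    s=vision.snapshot(n); cv2.imwrite(f"pics/{n}0.png",s["img"]); pickle.dump(s,open(f"{n}0.pkl","wb")); print(n,s["mtx"],s["eye"],s["attitude"],s.keys())
E
```

```text
scene [[487.67812925   0.         316.20913232]
 [  0.         487.67812925 244.95361019]
 [  0.           0.           1.        ]] [1109.95348306  -22.48412273  729.52521359] [48.17384416 -0.43121124 94.71351797] dict_keys(['img', 'mtx', 'eye', 'attitude'])
top [[465.22957561   0.         317.98547626]
 [  0.         465.22957561 241.87864003]
 [  0.           0.           1.        ]] [ 229.55633048  -73.74788429 1034.90149661] [  9.98445224   0.81650205 -91.5764511 ] dict_keys(['img', 'mtx', 'eye', 'attitude'])
```

View pics/top0.png

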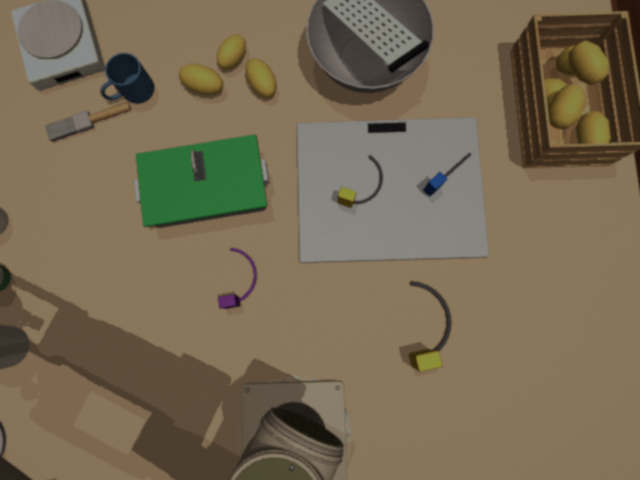

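View pics/scene0.png

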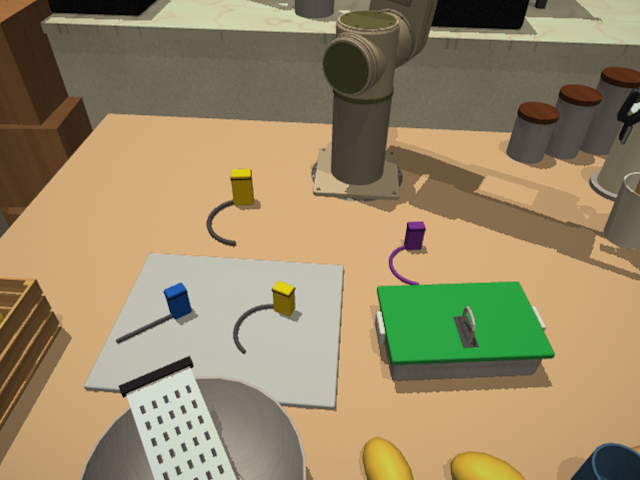

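The top view shows the board's yellow bent pin at about (347,197), with its tip at (371,157). The green lid spans (137,137) to (266,225) with the staple at about (197,163). The scene view agrees: the large yellow pin near the base and the purple one are look-alikes.

```bash
cat > h.py <<'E'
import numpy as np,cv2,pickle
from scipy.spatial.transform import Rotation as R
from scipy.optimize import least_squares
def ray(s,uv):
    uv=np.atleast_2d(uv).astype(float);K=s["mtx"]
    d=np.c_[(uv[:,0]-K[0,2])/K[0,0],-(uv[:,1]-K[1,2])/K[1,1],-np.ones(len(uv))]
    return R.from_euler('xyz',s["attitude"],degrees=True).apply(d)
def toz(s,uv,z):
    d=ray(s,uv);e=np.array(s["eye"]);return e+d*((z-e[2])/d[:,2])[:,None]
def circ(P,r=60):
    f=lambda c:np.hypot(P[:,0]-c[0],P[:,1]-c[1])-r
    return least_squares(f,P[:,:2].mean(0),loss='soft_l1')
E
python3 - <<'E'
from h import *
from bench import r
print(r.sense())
for n in("top","scene"):
    s=pickle.load(open(n+"0.pkl","rb"));im=s["img"];hsv=cv2.cvtColor(im,cv2.COLOR_BGR2HSV)
    g=cv2.inRange(hsv,(50,120,50),(75,255,255))
    c=max(cv2.findContours(g,0,2)[0],key=cv2.contourArea)
    b=cv2.approxPolyDP(cv2.convexHull(c),8,True)[:,0]
    L=toz(s,b,75);print(n,"lid",b.tolist(),L.round(1).tolist(),"mean",L.mean(0))
    print("edges",[ (round(float(np.hypot(*(L[i]-L[i-1])[:2])),1),round(float(np.degrees(np.arctan2(*(L[i]-L[i-1])[1::-1]))),1)) for i in range(len(L))])
    x0,y0,x1,y1=(335,150,395,212) if n=="top" else (225,275,300,360)
    sub=im[y0:y1,x0:x1];h=hsv[y0:y1,x0:x1]
    ye=cv2.inRange(h,(20,120,60),(35,255,255));
    dk=((sub.max(2)<110)&(cv2.dilate(ye,np.ones((5,5)))==0))
    v,u=np.nonzero(dk);P=toz(s,np.c_[u+x0,v+y0],16)
    q=circ(P);c0=q.x;print("arc n",len(P),"centre",c0,"rms",np.sqrt(np.mean(q.fun**2)))
    ang=np.degrees(np.unwrap(np.sort(np.arctan2(P[:,1]-c0[1],P[:,0]-c0[0]))));print("angles",np.percentile(ang,[0,1,50,99,100]).round(1))
    v,u=np.nonzero(ye);print("yellow bbox",u.min()+x0,u.max()+x0,v.min()+y0,v.max()+y0, "V hist",np.histogram(h[...,2][ye>0],8))
    br=(ye>0)&(h[...,2]>np.percentile(h[...,2][ye>0],60)-25);v,u=np.nonzero(br)
    print("top face",toz(s,[u.mean()+x0,v.mean()+y0],77))
    # staple: non-green in lid hull eroded
    m=np.zeros(g.shape,np.uint8);cv2.fillPoly(m,[cv2.convexHull(c)],255);m=cv2.erode(m,np.ones((7,7)))
    v,u=np.nonzero((m>0)&(g==0));print("staple blob",len(u),u.min(),u.max(),v.min(),v.max())
    k=5;cv2.imwrite(f"pics/c_{n}.png",np.hstack([cv2.resize(sub,None,fx=k,fy=k,interpolation=0)[:300,:300],cv2.resize(im[v.min()-8:v.min()+52,u.min()-20:u.min()+40],(300,300),interpolation=0)]));print("crop2 org",u.min()-20,v.min()-8)
a,b=cv2.imread("pics/c_top.png"),cv2.imread("pics/c_scene.png")
w=min(a.shape[1],b.shape[1]);cv2.imwrite("pics/crops.png",np.vstack([a[:,:w],b[:,:w]]))
E
```

```text
{'time': 0.1, 'joint_pos': array([ 6.31149282e+01,  7.51164338e+00,  8.53233979e+01,  1.55563866e-03,
        8.72628959e+01, -4.89559465e+00]), 'qd': array([-0.00021614, -0.03863945, -0.15410017, -0.05057388,  0.04287476,
        0.03618093]), 'joint_efforts': array([ 1.10831974e-03, -5.70959508e+01, -5.01938260e+01, -2.72040315e-04,
        8.50483426e-03,  8.82612562e-05]), 'tool_pos': array([224.44487834, 555.93506182, 252.33688992]), 'tcp_rot': array([-1.79902553e+02, -9.90605118e-03,  1.58010439e+02]), 'ft_force': array([-0.19392273, -0.26246624, -1.16345028]), 'wrist_torque': array([-0.03739921,  0.01906683, -0.06655977]), 'grip_force': 0.0, 'finger_gap': 85.2283780103854}
top lid [[255, 136], [264, 206], [144, 225], [137, 154]] [[638.1, 66.5, 75.0], [479.8, 48.0, 75.0], [446.3, 303.0, 75.0], [605.2, 324.3, 75.0]] mean [542.32417566 185.46698591  75.        ]
edges [(259.9, -82.7), (159.3, -173.3), (257.3, 97.5), (160.3, 7.6)]
arc n 298 centre [ 557.06762489 -151.02744474] rms 3.11580731324469
angles [-179.  -178.5 -104.3  136.6  140.3]
yellow bbox 338 355 187 206 V hist (arra
[... 198 characters left out ...]
b 392 190 205 149 180
crop2 org 170 141
scene lid [[553, 351], [393, 364], [377, 288], [518, 282]] [[603.5, 327.1, 75.0], [651.3, 66.7, 75.0], [488.5, 43.1, 75.0], [449.7, 305.3, 75.0]] mean [548.27631642 185.54346619  75.        ]
edges [(155.3, 8.1), (264.8, -79.6), (164.5, -171.8), (265.0, 98.4)]
arc n 316 centre [ 558.5295016  -151.14297123] rms 2.727059719193022
angles [-177.  -176.2 -109.6  -35.3  -33.8]
yellow bbox 273 294 281 315 V hist (array([ 20,  81, 313,   7,   4,   9,  10, 155]), array([ 60.   ,  80.625, 101.25 , 121.875, 142.5  , 163.125, 183.75 ,
       204.375, 225.   ]))
top face [[ 530.9698968  -124.16016499   77.        ]]
staple blob 622 453 478 306 347
crop2 org 433 298
```

View pics/crops.png

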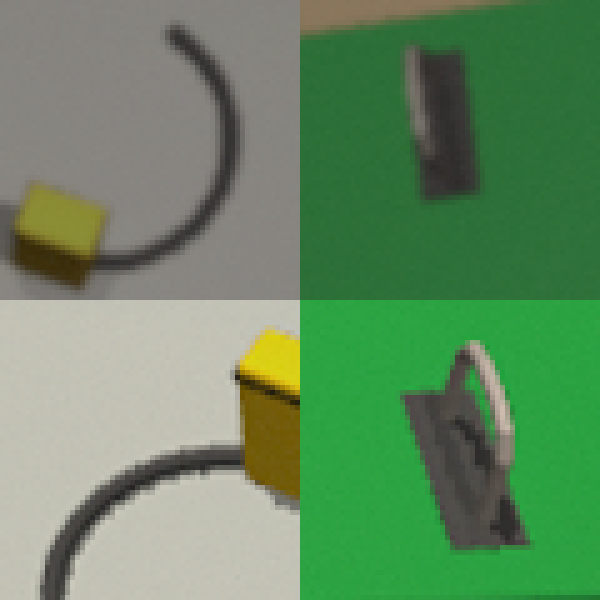

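The crops show the staple standing on a dark base plate, and the pin's arc and grip clearly. Top view: arc centre about (557,-151), grip about (501,-129), so they are 60 mm apart as they must be, and pin yaw is about -111. The box centre is about (545,185), with yaw about 8. I'll move above the grip and look from the wrist.

Request:
step_arm([
  [[275, -685, 0, 0, 0, -1.56], [275, -685, 0, 0, 0, -1.56], [275, -685, 0, 0, 0, -1.56], [275, -685, 0, 0, 0, -1.56], [275, -685, 0, 0, 0, -1.56], [275, -685, 0, 0, 0, -1.56], [275, -685, 0, 0, 0, -1.56], [275, -685, 0, 0, 0, -1.56], [275, -685, 0, 0, 0, -1.56], [275, -685, 0, 0, 0, -1.56], [275, -685, 0, 0, 0, -1.56], [275, -685, 0, 0, 0, -1.56]],
])

```text
time: 1.1
tool_pos: [411.0, 90.3, 253.2]
tcp_rot: [180.0, -0.0, 71.7]
ft_force: [2.0, 0.3, 0.2]
finger_gap: 85.4
grip_force: 0.0
```

```bash
python3 - <<'E'
from bench import vision
import pickle,cv2
s=vision.snapshot("wrist");pickle.dump(s,open("w1.pkl","wb"));cv2.imwrite("pics/w1.png",s["img"]);print(s["mtx"],s["eye"],s["attitude"])
E
```

```text
[[371.64829954   0.         321.1024659 ]
 [  0.         371.64829954 236.64534868]
 [  0.           0.           1.        ]] [436.25103993 169.56874795 373.00183625] [-18.69624246  -0.02856858 -18.31041714]
```

Request:
step_arm([
  [[89, -219, 0, 0, 0, -0.055], [89, -219, 0, 0, 0, -0.055], [89, -219, 0, 0, 0, -0.055], [89, -219, 0, 0, 0, -0.055], [89, -219, 0, 0, 0, -0.055], [89, -219, 0, 0, 0, -0.055], [89, -219, 0, 0, 0, -0.055], [89, -219, 0, 0, 0, -0.055], [89, -219, 0, 0, 0, -0.055]],
])

```text
time: 1.9
tool_pos: [499.6, -126.1, 252.7]
tcp_rot: [-179.9, -0.0, 68.9]
ft_force: [0.1, 0.2, -0.6]
finger_gap: 85.6
grip_force: 0.0
```

```bash
python3 - <<'E'
from bench import vision
import pickle,cv2,numpy as np
s=vision.snapshot("wrist");pickle.dump(s,open("w2.pkl","wb"));print(s["eye"],s["attitude"])
cv2.imwrite("pics/w12.png",np.vstack([cv2.resize(cv2.imread("pics/w1.png"),(400,300)),cv2.resize(s["img"],(400,300))]))
E
```

```text
[528.81142935 -48.30525246 372.55225734] [-18.68193669   0.06294918 -21.11736386]
```

View pics/w12.png

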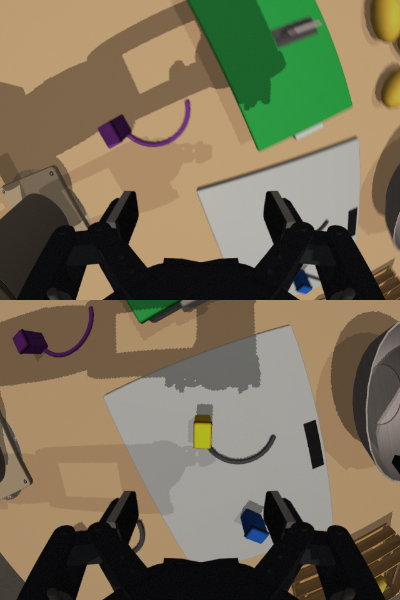

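The second wrist view shows the yellow grip near full-size (325,211), its tip near (437,217), and the blue grip near (408,360). I'll measure with the fisheye rays.

```bash
cat >> h.py <<'E'
def fray(s,uv):
    uv=np.atleast_2d(uv).astype(float);K=s["mtx"];a=(uv[:,0]-K[0,2])/K[0,0];b=(uv[:,1]-K[1,2])/K[1,1]
    t=np.hypot(a,b)+1e-12;d=np.c_[a/t*np.sin(t),-b/t*np.sin(t),-np.cos(t)]
    return R.from_euler('xyz',s["attitude"],degrees=True).apply(d)
def ftoz(s,uv,z):
    d=fray(s,uv);e=np.array(s["eye"]);return e+d*((z-e[2])/d[:,2])[:,None]
E
python3 - <<'E'
from h import *
s=pickle.load(open("w2.pkl","rb"));im=s["img"];hsv=cv2.cvtColor(im,cv2.COLOR_BGR2HSV)
x0,y0,x1,y1=300,170,450,270
h=hsv[y0:y1,x0:x1];sub=im[y0:y1,x0:x1]
ye=cv2.inRange(h,(20,120,40),(35,255,255))
V=h[...,2];br=((ye>0)&(V>150)).astype(np.uint8)
print("V",np.histogram(V[ye>0],8))
P=[]
c=max(cv2.findContours(br,0,1)[0],key=cv2.contourArea)[:,0]+[x0,y0]
q=ftoz(s,c,77)[:,:2].astype(np.float32);rc=cv2.minAreaRect(q);print("top face",rc)
dk=(sub.max(2)<85)&(cv2.dilate(ye,np.ones((5,5)))==0)
n,l,st,_=cv2.connectedComponentsWithStats(dk.astype(np.uint8));print(st[:].tolist())
v,u=np.nonzero(l==1+np.argmax(st[1:,4]));P=ftoz(s,np.c_[u+x0,v+y0],16)
f=circ(P);c0=f.x;a=np.degrees(np.arctan2(P[:,1]-c0[1],P[:,0]-c0[0]))
print("arc c",c0,"rms",np.sqrt(np.mean(f.fun**2)),np.percentile(a,[0,2,98,100]))
g=np.array(rc[0]);d=c0-g;print("grip->c",np.hypot(*d),"pin yaw",np.degrees(np.arctan2(d[1],d[0]))-90)
# box
s=pickle.load(open("w1.pkl","rb"));im=s["img"];hsv=cv2.cvtColor(im,cv2.COLOR_BGR2HSV)
gm=cv2.inRange(hsv,(50,120,30),(75,255,255));c=max(cv2.findContours(gm,0,1)[0],key=cv2.contourArea)[:,0]
ok=(c[:,1]>4)&(c[:,0]<635);L=ftoz(s,c[ok],75)[:,:2]
th=np.radians(8);B=(L-[545,185.5])@np.array([[np.cos(th),-np.sin(th)],[np.sin(th),np.cos(th)]])
for nm,m,i in(("x-",(abs(B[:,0]+83)<12)&(B[:,1]>-120)&(B[:,1]<110),0),("x+",(abs(B[:,0]-83)<12)&(B[:,1]>-120)&(B[:,1]<110),0),("y-",(abs(B[:,1]+134)<12)&(abs(B[:,0])<70),1)):
    if m.sum()>10:
        p=np.polyfit(B[m][:,1-i],B[m][:,i],1);print(nm,m.sum(),p, "res",np.std(B[m][:,i]-np.polyval(p,B[m][:,1-i])))
cv2.imwrite("pics/w1c.png",cv2.resize(im[10:90,420:520],None,fx=6,fy=6,interpolation=0))
E
```

```text
V (array([  49,   36,  232,   22,   18,   61,   27, 1034]), array([ 40.   ,  57.625,  75.25 ,  92.875, 110.5  , 128.125, 145.75 ,
       163.375, 181.   ]))
top face ((500.72576904296875, -126.91729736328125), (33.620887756347656, 21.600894927978516), 68.43578338623047)
[[0, 0, 150, 100, 14031], [34, 46, 107, 46, 969]]
arc c [ 555.69760098 -148.97930462] rms 2.5320898916710797 [-161.20349804 -158.22860606  -37.43181418  -34.47429073]
grip->c 59.233727471137904 pin yaw -111.86721729268214
x- 227 [ 1.01086422e-02 -8.35301299e+01] res 0.23183800368941276
x+ 153 [5.73035676e-03 7.92306151e+01] res 0.30961102803758367
y- 130 [-2.98092706e-03 -1.30236647e+02] res 0.4517748308319439
```

View pics/w1c.png

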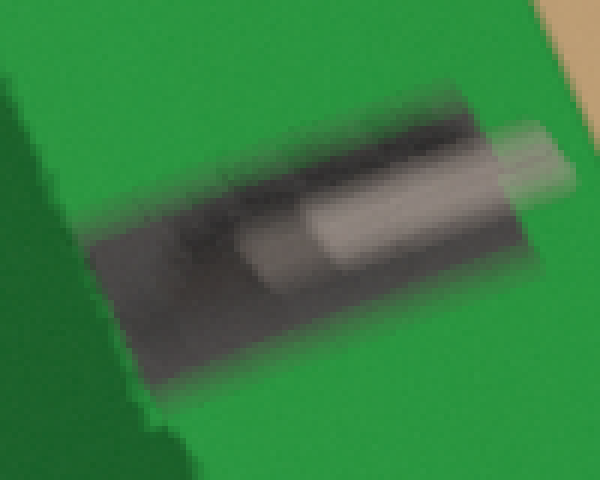

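The wrist crop shows the staple's bright top bar over its dark base plate, slightly blurred because the arm was moving. Pin: grip (500.7,-127), yaw -111.6. The face measures 34x22 mm and the arc distance 59 mm, both as they should be. I'll check that the arm has settled, then descend.

```bash
python3 -c "
from bench import r
s=r.sense();print(s['tool_pos'],s['tcp_rot'],s['joint_pos'],s['ft_force'])"
```

```text
[ 499.58267196 -125.63784049  252.94295513] [-1.79943353e+02 -1.88140000e-02  6.89658643e+01] [-1.98337870e+01 -5.69763530e+00  9.86095736e+01  2.00213942e-02
  8.71443023e+01  1.19933216e+00] [-0.34189971  0.23584888 -0.27556193]
```

Request:
step_arm([
  [[0, 0, -40, 0, 0, 0], [0, 0, -80, 0, 0, 0], [0, 0, -120, 0, 0, 0], [0, 0, -140, 0, 0, 0], [0, 0, -140, 0, 0, 0], [0, 0, -140, 0, 0, 0], [0, 0, -140, 0, 0, 0]],
])

```text
time: 2.53
tool_pos: [501.2, -126.3, 115.5]
tcp_rot: [179.8, -0.0, 69.0]
ft_force: [0.4, -0.3, -0.1]
finger_gap: 85.5
grip_force: 0.0
```

Request:
step_arm([
  [[0.5, -1, -30, 0, 0, -0.009], [0.5, -1, -58, 0, 0, -0.009], [0.5, -1, -58, 0, 0, -0.009], [0.5, -1, -58, 0, 0, -0.009]],
])

```text
time: 2.87
tool_pos: [500.5, -127.4, 56.3]
tcp_rot: [-180.0, -0.0, 68.4]
ft_force: [0.4, 0.4, 0.7]
finger_gap: 85.0
grip_force: 0.0
```

Request:
step_arm([
  [[0, 0, 0, 0, 0, 0], [0, 0, 0, 0, 0, 0], [0, 0, 0, 0, 0, 0], [0, 0, 0, 0, 0, 0], [0, 0, 0, 0, 0, 0], [0, 0, 0, 0, 0, 0], [0, 0, 0, 0, 0, 0], [0, 0, 0, 0, 0, 0], [0, 0, 0, 0, 0, 0], [0, 0, 0, 0, 0, 0]],
], fingers=1, newtons=60)

```text
time: 3.7
tool_pos: [501.2, -127.9, 56.4]
tcp_rot: [179.9, -0.0, 68.4]
ft_force: [-0.2, 0.6, 6.3]
finger_gap: 23.5
grip_force: 59.6
```

Gripped: 23.5 mm gap against the 24 mm grip. I'll lift, then travel to a hover by the staple.

Request:
step_arm([
  [[0, 0, 15, 0, 0, 0], [0, 0, 50, 0, 0, 0], [0, 0, 90, 0, 0, 0], [0, 0, 130, 0, 0, 0], [-8, 30, 160, 0, 0, 0.05], [-12, 65, 180, 0, 0, 0.1], [-18, 100, 190, 0, 0, 0.15], [-23, 140, 190, 0, 0, 0.2], [-29, 175, 190, 0, 0, 0.25], [-34, 210, 190, 0, 0, 0.3], [-38, 245, 190, 0, 0, 0.335], [-42, 280, 190, 0, 0, 0.335]],
])

```text
time: 4.7
tool_pos: [457.6, 154.0, 245.2]
tcp_rot: [-180.0, 0.0, 87.7]
ft_force: [0.3, -0.3, -1.5]
finger_gap: 23.6
grip_force: 59.1
```

Request:
step_arm([
  [[-2, 20, 0, 0, 0, 0], [-3.5, 31, 0, 0, 0, 0], [-3.5, 31, 0, 0, 0, 0], [-3.5, 31, 0, 0, 0, 0], [-3.5, 31, 0, 0, 0, 0], [-3.5, 31, 0, 0, 0, 0], [-3.5, 31, 0, 0, 0, 0]],
])

```text
time: 5.28
tool_pos: [455.2, 182.3, 245.3]
tcp_rot: [-180.0, 0.0, 87.5]
ft_force: [0.3, 0.9, -1.8]
finger_gap: 23.5
grip_force: 59.1
```

```bash
python3 - <<'E'
from bench import vision,r
import pickle,cv2
s=vision.snapshot("wrist");q=r.sense();s["tool"]=q["tool_pos"],q["tcp_rot"];pickle.dump(s,open("w3.pkl","wb"));cv2.imwrite("pics/w3.png",s["img"]);print(s["eye"],s["attitude"],s["tool"],q["finger_gap"],q["ft_force"])
E
```

```text
[458.32275288 265.58283839 365.06184491] [-1.87209334e+01  9.36791040e-04 -2.53643356e+00] (array([455.20425165, 182.41764131, 245.32866472]), array([1.79994103e+02, 7.16102442e-03, 8.75040365e+01])) 23.078048227394152 [ 0.35737288 -0.38538858 -2.78248301]
```

View pics/w3.png

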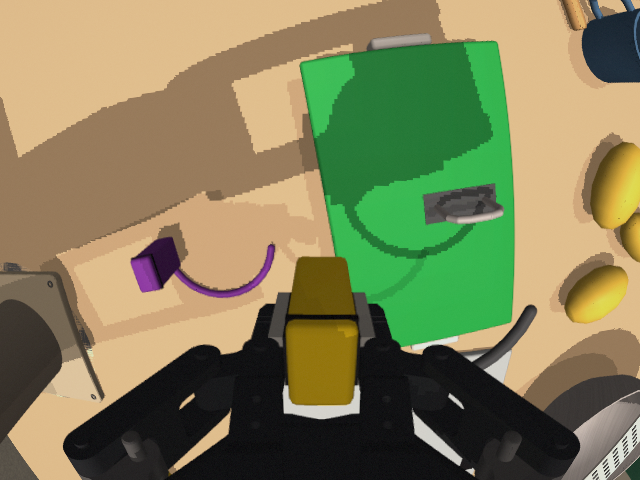

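The view shows the whole lid (corners about (301,63), (497,42), (511,320)), the staple plate around (424–497,185–223) with its crossbar about (445,216) to (502,212), and the held pin's tip at (531,309).

```bash
python3 - <<'E'
from h import *
s=pickle.load(open("w3.pkl","rb"));im=s["img"];hsv=cv2.cvtColor(im,cv2.COLOR_BGR2HSV)
gm=cv2.inRange(hsv,(50,100,30),(80,255,255));c=max(cv2.findContours(gm,0,1)[0],key=cv2.contourArea)[:,0]
L=ftoz(s,c,75)[:,:2]
th0=7.6;C=np.array([545,185.5])
for it in range(3):
    rot=R.from_euler('z',th0,degrees=True).as_matrix()[:2,:2];B=(L-C)@rot
    e={};sl={}
    for nm,sg,i,h,lo,hi in(("x-",-1,0,83,-20,120),("x+",1,0,83,-110,115),("y+",1,1,134,-70,70),("y-",-1,1,134,-30,60)):
        m=(abs(B[:,i]-sg*h)<9)&(B[:,1-i]>lo)&(B[:,1-i]<hi)
        p=np.polyfit(B[m][:,1-i],B[m][:,i],1);e[nm]=p[1];sl[nm]=p[0];print(nm,m.sum(),p.round(4),end=' ')
    print();th0-=np.degrees((sl["x-"]+sl["x+"]-sl["y+"])/3);C=C+rot@[(e["x-"]+e["x+"])/2,(e["y-"]+e["y+"])/2]
    print("box",C,th0)
rot=R.from_euler('z',th0,degrees=True).as_matrix()[:2,:2]
# staple crossbar bright pixels
x0,y0,x1,y1=420,178,512,228
sub=im[y0:y1,x0:x1].astype(int);sat=hsv[y0:y1,x0:x1,1]
m=(sub.min(2)>115)&(sat<70);v,u=np.nonzero(m);P=ftoz(s,np.c_[u+x0,v+y0],121)[:,:2]
Q=(P-C)@rot;print("crossbar px",len(u),"box x",np.percentile(Q[:,0],[2,50,98]),"y",np.percentile(Q[:,1],[2,50,98]))
m=((gm[y0:y1,x0:x1]==0)).astype(np.uint8);cc=max(cv2.findContours(m,0,1)[0],key=cv2.contourArea)[:,0]+[x0,y0]
Q=(ftoz(s,cc,77)[:,:2]-C)@rot;print("plate-ish x",Q[:,0].min(),"y",Q[:,1].min(),Q[:,1].max(),"xmax",Q[:,0].max())
# pin tip
x0,y0,x1,y1=450,295,545,370
sub=im[y0:y1,x0:x1];m=(sub.max(2)<95).astype(np.uint8)
n,l,st,_=cv2.connectedComponentsWithStats(m);print(st.tolist())
k=1+np.argmax(st[1:,4]);v,u=np.nonzero(l==k);tz=s["tool"][0][2]-44.4+4
P=ftoz(s,np.c_[u+x0,v+y0],tz)[:,:2];f=circ(P);print("arc c",f.x,np.sqrt(np.mean(f.fun**2)),len(P))
a=np.degrees(np.arctan2(*(P-f.x).T[::-1]));print("ang",a.min(),a.max())
T=s["tool"][0][:2];d=f.x-T;print("d",np.hypot(*d),"yaw",np.degrees(np.arctan2(d[1],d[0]))-90)
i=np.argmin(v);w=v<=v.min()+7;print("tip",P[w].mean(0),"expected",T+R.from_euler('z',s["tool"][1][2]-180,degrees=True).as_matrix()[:2,:2]@[15.5,118])
cv2.imwrite("pics/m.png",np.hstack([cv2.resize(im[175:235,415:515],None,fx=4,fy=4),cv2.resize(m*255,(400,240))[:,:,None].repeat(3,2)]))
E
```

```text
x- 170 [-5.60000e-03 -8.36618e+01] x+ 242 [-3.20000e-03  7.87594e+01] y+ 170 [3.100000e-03 1.351782e+02] y- 86 [ 2.900000e-03 -1.286756e+02] 
box [542.14036762 188.39855582] 7.8283828213231335
x- 170 [-1.60000e-03 -8.12246e+01] x+ 243 [7.0000e-04 8.1206e+01] y+ 170 [-1.100000e-03  1.319164e+02] y- 86 [-6.000000e-04 -1.319428e+02] 
box [542.132909   188.38418228] 7.823536105475318
x- 170 [-1.70000e-03 -8.12153e+01] x+ 243 [6.00000e-04 8.12153e+01] y+ 170 [-1.000000e-03  1.319296e+02] y- 86 [-6.000000e-04 -1.319296e+02] 
box [542.13290602 188.38418758] 7.823535955479956
crossbar px 346 box x [ 3.6427338  25.56118422 46.36243256] y [-2.38976199  0.56791255  3.60538327]
plate-ish x -2.6647479398971745 y -19.14343361967251 12.721152157357833 xmax 69.97370569091797
[[0, 0, 95, 75, 5626], [0, 10, 87, 65, 1499]]
arc c [520.39390797 189.10921396] 4.554591639821427 1499
ang -85.641940631215 -24.319940213680287
d 65.53219389461096 yaw -84.13924274396659
tip [570.67682835 163.45412378] expected [572.41729454 161.79356373]
```

View pics/m.png

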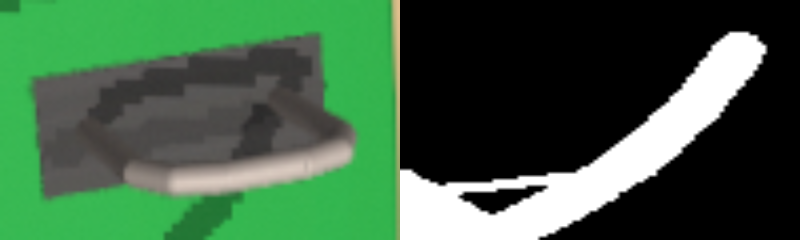

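The held tip agrees with its expected place within 2 mm, so the box is at about (543.3,187.2), yaw 7.7, and the swing centre is at (513.6,183.2). I'll descend at the start of the swing, with the tip 25 mm short of the staple.

Request:
step_arm([
  [[-1.5, 3.4, 0, 0, 0, 0], [-1.5, 3.4, -30, 0, 0, 0], [-1.5, 3.4, -60, 0, 0, 0], [-1.5, 3.4, -90, 0, 0, 0], [-1.5, 3.4, -110, 0, 0, 0], [-1.5, 3.4, -121, 0, 0, 0], [-1.5, 3.4, -121, 0, 0, 0], [-1.5, 3.4, -121, 0, 0, 0], [-1.5, 3.4, -121, 0, 0, 0], [-1.5, 3.4, -121, 0, 0, 0]],
])

```text
time: 6.17
tool_pos: [454.8, 187.2, 126.3]
tcp_rot: [179.8, -0.1, 87.6]
ft_force: [-0.4, 0.7, -1.2]
finger_gap: 23.5
grip_force: 59.1
```

```bash
python3 - <<'E'
from bench import vision,r
import cv2,numpy as np
a=vision.snapshot("scene")["img"][265:385,365:565];b=vision.snapshot("wrist")["img"]
cv2.imwrite("pics/w4.png",np.vstack([cv2.resize(a,(500,300),interpolation=2),b[100:400,70:570]]))
q=r.sense();T=q["tool_pos"];p=q["tcp_rot"][2]-180;print(T,p,q["joint_pos"],q["ft_force"])
A=np.array([513.6,183.2])
for k in range(0,21):
    y=np.radians(p+(7.7-p)*k/20);P=A+60*np.array([np.sin(y),-np.cos(y)]);print(k,(P-T[:2]).round(1),round(y-np.radians(p),3))
E
```

```text
[454.44769464 187.07348599 125.87405639] -92.40922346872479 [ 1.63925166e+01 -3.82574190e+00  1.10489677e+02  2.90267951e-03
  7.31852375e+01  1.88009675e+01] [-0.00953629  0.00906735 -1.84513804]
0 [-0.8 -1.4] 0.0
1 [-0.8 -6.6] 0.087
2 [ -0.3 -11.8] 0.175
3 [  0.6 -17. ] 0.262
4 [  2. -22.] 0.349
5 [  3.8 -26.9] 0.437
6 [  6.  -31.7] 0.524
7 [  8.6 -36.2] 0.612
8 [ 11.6 -40.5] 0.699
9 [ 15.  -44.5] 0.786
10 [ 18.7 -48.2] 0.874
11 [ 22.8 -51.6] 0.961
12 [ 27.1 -54.6] 1.048
13 [ 31.6 -57.2] 1.136
14 [ 36.4 -59.4] 1.223
15 [ 41.3 -61.2] 1.31
16 [ 46.3 -62.5] 1.398
17 [ 51.5 -63.4] 1.485
18 [ 56.7 -63.8] 1.573
19 [ 62.  -63.8] 1.66
20 [ 67.2 -63.3] 1.747
```

View pics/w4.png

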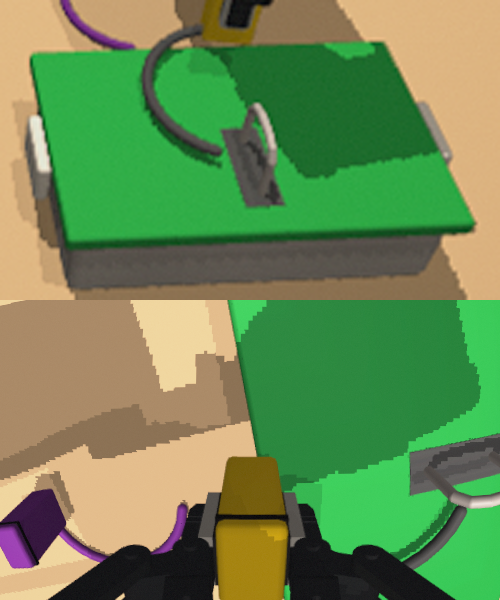

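The tip sits just short of the staple on its near side and low, in line with the opening. Now the first half of the swing.

Request:
step_arm([
  [[-0.8, -6.6, 0, 0, 0, 0.087], [-0.3, -11.8, 0, 0, 0, 0.175], [0.6, -17, 0, 0, 0, 0.262], [2, -22, 0, 0, 0, 0.349], [3.8, -26.9, 0, 0, 0, 0.437], [6, -31.7, 0, 0, 0, 0.524], [8.6, -36.2, 0, 0, 0, 0.612], [11.6, -40.5, 0, 0, 0, 0.699], [11.6, -40.5, 0, 0, 0, 0.699], [11.6, -40.5, 0, 0, 0, 0.699]],
])

```text
time: 7.1
tool_pos: [465.5, 146.3, 125.0]
tcp_rot: [179.9, 0.0, 127.5]
ft_force: [0.4, -0.4, -1.8]
finger_gap: 23.0
grip_force: 59.2
```

```bash
python3 - <<'E'
from bench import vision,r
import cv2,numpy as np
a=vision.snapshot("scene")["img"][265:385,365:565];b=vision.snapshot("wrist")["img"]
cv2.imwrite("pics/w5.png",np.vstack([cv2.resize(a,(500,300),interpolation=2),b[100:400,140:640]]))
q=r.sense();T=q["tool_pos"];p=q["tcp_rot"][2]-180;print(T,p,q["ft_force"],q["wrist_torque"])
A=np.array([513.6,183.2])
for k in range(0,13):
    y=np.radians(p+(7.7-p)*k/12);P=A+60*np.array([np.sin(y),-np.cos(y)]);print(k,(P-T[:2]).round(1),round(y-np.radians(p),3))
E
```

```text
[465.08193173 146.49459167 124.6225951 ] -52.516119954975096 [ 0.03839905  0.89156559 -0.93606331] [-0.01577359  0.04241005  0.01523495]
0 [0.9 0.2] 0.0
1 [ 4.3 -3.8] 0.088
2 [ 8.  -7.5] 0.175
3 [ 12.  -10.9] 0.263
4 [ 16.3 -13.9] 0.35
5 [ 20.9 -16.6] 0.438
6 [ 25.6 -18.8] 0.525
7 [ 30.6 -20.6] 0.613
8 [ 35.7 -21.9] 0.701
9 [ 40.8 -22.8] 0.788
10 [ 46.1 -23.2] 0.876
11 [ 51.3 -23.2] 0.963
12 [ 56.6 -22.8] 1.051
```

View pics/w5.png

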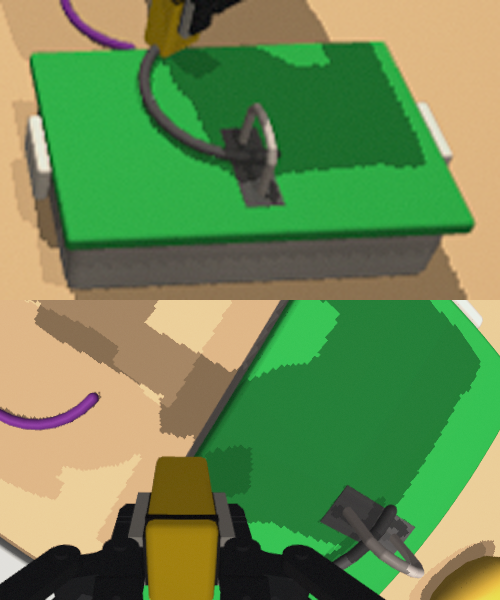

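The bar has passed under the crossbar: the tip is beyond it at crop (390,512), and there is no contact force. I'll finish the swing.

Request:
step_arm([
  [[4.3, -3.8, 0, 0, 0, 0.088], [8, -7.5, 0, 0, 0, 0.175], [12, -10.9, 0, 0, 0, 0.263], [16.3, -13.9, 0, 0, 0, 0.35], [20.9, -16.6, 0, 0, 0, 0.438], [25.6, -18.8, 0, 0, 0, 0.525], [30.6, -20.6, 0, 0, 0, 0.613], [35.7, -21.9, 0, 0, 0, 0.701], [40.8, -22.8, 0, 0, 0, 0.788], [46.1, -23.2, 0, 0, 0, 0.876], [51.3, -23.2, 0, 0, 0, 0.963], [56.6, -22.8, 0, 0, 0, 1.051]],
])

```text
time: 8.2
tool_pos: [521.8, 123.7, 124.4]
tcp_rot: [180.0, 0.0, -172.0]
ft_force: [0.1, 0.5, -1.1]
finger_gap: 23.1
grip_force: 59.2
```

Request:
step_arm([
  [[0, 0, 0, 0, 0, 0], [0, 0, 0, 0, 0, 0], [0, 0, 0, 0, 0, 0]],
])

```text
time: 8.45
tool_pos: [521.3, 123.6, 124.2]
tcp_rot: [180.0, -0.0, -172.3]
ft_force: [0.7, -0.1, -1.5]
finger_gap: 23.4
grip_force: 59.1
```

```bash
python3 - <<'E'
from bench import vision,r
import cv2,numpy as np,pickle
a=vision.snapshot("scene");b=vision.snapshot("wrist");q=r.sense()
pickle.dump((a,b,q),open("f.pkl","wb"))
cv2.imwrite("pics/w6.png",np.vstack([cv2.resize(a["img"][265:385,365:565],(500,300),interpolation=2),b["img"][100:400,140:640]]))
T=q["tool_pos"];p=q["tcp_rot"][2]-180;print(T,p,q["ft_force"],q["wrist_torque"])
print("ideal",513.6+60*np.sin(np.radians(7.7)),183.2-60*np.cos(np.radians(7.7)))
E
```

```text
[521.25482055 123.58255822 124.20486742] -352.2632276060817 [ 0.37035848 -0.06354738 -1.82611101] [-0.07790404  0.02148844 -0.00150576]
ideal 521.6391711250975 123.7410080171098
```

View pics/w6.png

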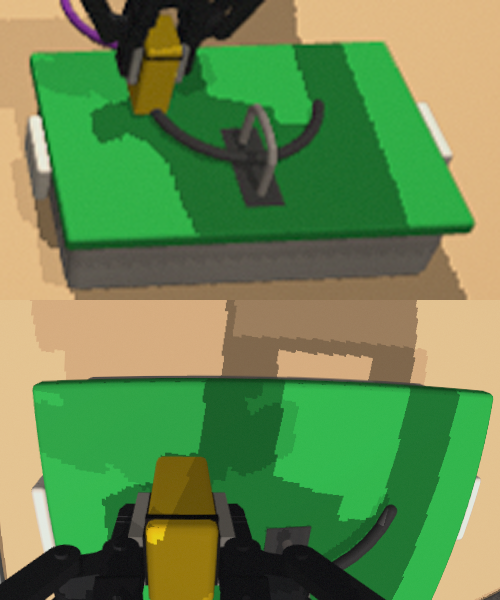

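The bar runs through the staple, with its bend in the middle (crop (250,158)). I'll lower it onto the lid in small steps.

Request:
step_arm([
  [[0.3, 0, -1.5, 0, 0, 0], [0.3, 0, -3, 0, 0, 0], [0.3, 0, -3.5, 0, 0, 0], [0.3, 0, -3.5, 0, 0, 0]],
])

```text
time: 8.88
tool_pos: [521.7, 123.4, 120.5]
tcp_rot: [-180.0, -0.0, -172.2]
ft_force: [0.5, 0.1, -1.3]
finger_gap: 23.7
grip_force: 59.1
```

Request:
step_arm([
  [[0, 0, -0.7, 0, 0, 0], [0, 0, -0.7, 0, 0, 0], [0, 0, -0.7, 0, 0, 0]],
])

```text
time: 9.13
tool_pos: [521.9, 123.4, 120.1]
tcp_rot: [-180.0, -0.0, -172.1]
ft_force: [-0.3, 0.4, -0.2]
finger_gap: 23.8
grip_force: 59.1
```

Request:
step_arm([
  [[0, 0, -0.6, 0, 0, 0], [0, 0, -0.6, 0, 0, 0], [0, 0, -0.6, 0, 0, 0]],
])

```text
time: 9.38
tool_pos: [521.9, 123.5, 119.5]
tcp_rot: [-180.0, 0.0, -172.1]
ft_force: [0.3, -0.4, -0.9]
finger_gap: 23.4
grip_force: 59.1
```

Request:
step_arm([
  [[0, 0, -0.7, 0, 0, 0], [0, 0, -0.7, 0, 0, 0], [0, 0, -0.7, 0, 0, 0]],
])

```text
time: 9.63
tool_pos: [522.1, 123.5, 119.4]
tcp_rot: [-180.0, 0.0, -172.1]
ft_force: [-4.0, -1.6, 5.0]
finger_gap: 23.6
grip_force: 59.7
```

Request:
step_arm([
  [[0, 0, -0.6, 0, 0, 0], [0, 0, -0.6, 0, 0, 0], [0, 0, -0.6, 0, 0, 0]],
])

```text
time: 9.88
tool_pos: [522.2, 123.4, 119.4]
tcp_rot: [-180.0, 0.0, -172.1]
ft_force: [-5.2, -1.4, 10.7]
finger_gap: 23.1
grip_force: 60.6
```

Contact with the lid. I'll ease off, open halfway and lift away.

Request:
step_arm([
  [[0, 0, 0.8, 0, 0, 0], [0, 0, 0.8, 0, 0, 0]],
])

```text
time: 10.05
tool_pos: [522.2, 123.5, 119.3]
tcp_rot: [-180.0, 0.0, -172.1]
ft_force: [-2.2, -0.6, 4.5]
finger_gap: 23.5
grip_force: 59.9
```

Request:
step_arm([
  [[0, 0, 0, 0, 0, 0], [0, 0, 0, 0, 0, 0], [0, 0, 0, 0, 0, 0], [0, 0, 0, 0, 0, 0], [0, 0, 0, 0, 0, 0], [0, 0, 0, 0, 0, 0], [0, 0, 0, 0, 0, 0]],
], fingers=-0.1)

```text
time: 10.63
tool_pos: [521.9, 123.5, 118.9]
tcp_rot: [180.0, -0.0, -172.1]
ft_force: [0.5, -0.3, 0.2]
finger_gap: 47.0
grip_force: 0.0
```

Request:
step_arm([
  [[0, 0, 10, 0, 0, 0], [0, 0, 30, 0, 0, 0], [0, 0, 60, 0, 0, 0], [0, 0, 100, 0, 0, 0], [-20, 0, 140, 0, 0, 0], [-60, 0, 150, 0, 0, 0], [-100, 0, 150, 0, 0, 0], [-100, 0, 150, 0, 0, 0], [-100, 0, 150, 0, 0, 0], [-100, 0, 150, 0, 0, 0]],
])

```text
time: 11.47
tool_pos: [422.3, 123.5, 270.1]
tcp_rot: [180.0, 0.1, -172.1]
ft_force: [0.1, -0.6, -0.2]
finger_gap: 46.8
grip_force: 0.0
```

```bash
python3 - <<'E'
from h import *
from bench import vision,r
a=vision.snapshot("scene");b=vision.snapshot("top");q=r.sense();print(q["ft_force"],q["finger_gap"])
cv2.imwrite("pics/w7.png",np.hstack([cv2.resize(a["img"][245:385,345:565],(440,280)),cv2.resize(b["img"][120:230,130:280],(382,280))])[:,:800])
im=a["img"];hsv=cv2.cvtColor(im,cv2.COLOR_BGR2HSV)
ye=cv2.inRange(hsv,(20,120,150),(35,255,255));ye[:, :390]=0;ye[365:]=0;ye[:265]=0
c=max(cv2.findContours(ye,0,1)[0],key=cv2.contourArea)[:,0]
print("grip top face",cv2.minAreaRect(toz(a,c,140)[:,:2].astype(np.float32)))
E
```

```text
[-0.30128916  0.58036955 -0.45030082] 47.15479315433198
grip top face ((525.764892578125, 122.436279296875), (37.25663375854492, 23.829212188720703), 7.350306510925293)
```

View pics/w7.png

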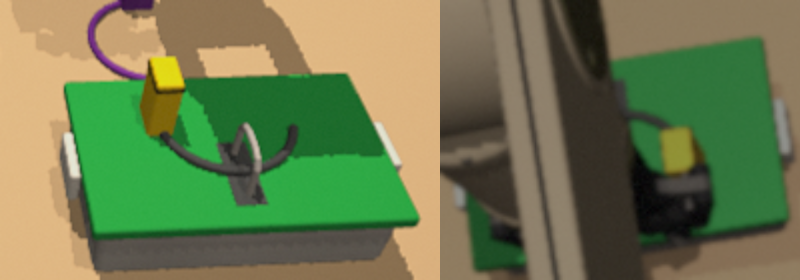

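The pin stands flat on the lid with its bend through the staple. Relative to the lid in the same view, the grip is at (-31,-59) against the ideal (-30,-60).

```bash
python3 -c "
from bench import r
print(r.hand_in())"
```

```text
the job is handed in; nothing more can be done
None
```

The bent pin is swung through the staple with its bend in the middle and lies flat on the lid, released. The straight pin was not touched, and the job was handed in at about 11.6 s.

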